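# Shut the little cabinet and click its lock wheel to the mark

## Robot

A 6-joint arm with a two-finger parallel gripper is mounted at the origin on the work surface. World frame = base frame: x ahead of the robot, y to its left, z up, the work surface at z = 0. Lengths are in m, angles in degrees, forces in N, time in s.
With the tool pointing down it reaches from about 0.25 to 0.725 m from the base axis. Payload 9.7 kg.
Tool frame: the origin (TCP) lies between the finger pads; the fingertips stand 22 mm ahead of it and the grasp point (between the pads) lies 3 mm ahead of it; z points along the fingers, y is the line along which they close (so a half turn about z gives the same grasp; the last joint's range is limited). The gripper opens to 85 mm and grips with 20 to 120 N. Pads are 22 mm wide; open, the fingers measure 114 mm over their backs; the gripper's body (76 mm by 85 mm) begins 54 mm behind the grasp point. The pads swing forward as they close: fully open they stand 13 mm farther back than shut.
Start: joints at [-76.261, 4.979, 10.078, 95.1, 0, 90], TCP at [0.131, -0.534, 0.253] pointing down, gripper open.
Joint ranges: [-179.16, 179.16], [-48.56, 103.87], [-65.8, 70.77], [-126.05, 130.52], [-82.76, 87.17], [-180, 180]. Speed limits (degrees/s): [127.2, 127.2, 147.25, 180, 180, 180].

## Interface

Orientations are given as [roll, pitch, yaw] about the fixed x, y, z axes, in that order (R = Rz(yaw) Ry(pitch) Rx(roll)).
In Python, from workcell import bot, viewer, finder gives the robot as it stands.
- The arm moves only by the tool move_arm, never from a script. Its arguments are lists of equal length, an entry for each row: "offset": the shift along the tool's x, y, z in cm, a list of three; "twist": the turn, a rotation vector about the tool's x, y, z in rad, a list of three; "grip": the opening, from 0 (shut) to 1 (fully open). In form: {"offset": [[x, y, z], ...], "twist": [[ax, ay, az], ...], "grip": [grip, ...]}. A call has 1 to 5 rows; each row shifts and turns the commanded pose from where the row before left it, along the tool's axes as they then stand; what a row does not reach is not made up. A row lasts 1/10 s, in which the tool goes at most 50 mm and 8.59 degrees, less where a joint would pass 70% of its speed; a pose out of reach is approached as far as the arm can. A call is refused whole if a number of a shift passes 5 or a number of a turn 0.15, either way. A call with a gripper value outside its range is refused whole. The fingers move at their own pace and stop on an object; "force" is the grip in N (left out, the last holds). Time passes only in rows, so rows that do not move let the fingers close. It gives the time, the measured TCP pose, the force, the opening and the grip force at its end, in the units of the state.
- bot.get_obs(): the state, without advancing time (a new reading comes with each control period).
- viewer.camera(name): name is "side" or "top" or "wrist"; returns a dict with "color" (420x560x3 uint8, red, green, blue), "depth" (420x560 float32, m along the optical axis (not along the pixel's ray), 0 where there is no reading), "vfov" (degrees; the focal length in pixels is half the picture's height over the tangent of half this angle, whatever the lens; pixels are square), "cx", "cy" (the principal point, pixels), "position" and "attitude" of the camera in the world; the wrist camera has in their place "tool_from_camera" (4x4, takes a point from camera to tool coordinates, whose origin is the TCP and whose axes are the flange's). Camera axes: x right, y down, z forward; pixel columns grow to the right and rows downward; lengths in m; the calibration is good to about 2 mm. A picture is of the moment at which its call begins: read the wrist's pose just before it.
- bot.job_done(): hands the job in; it is judged then, once.
Trained networks look in a picture, given as the dict that the camera call returned (one of the last four; its "shot" number tells which), for a name from the list of things; names that differ only in an ending like _2 or _b are one class to them, and where a whole thing is asked for, a point or a joint stands for the part that bears it (a point fixed in the world has none). Each returns a list of dicts, best first, with "p" (0 to 1); they miss things now and then, are a little off and sometimes report something else, mostly with a low value. They report only what shows in the picture. A call takes as long as a camera call.
- finder.boxes_of(picture, thing): "position" ([column, row] in pixels, amid what is visible of it).
- finder.pinpoint(picture, thing): "position" ([column, row] in pixels: a listed point, or the origin of a listed thing).
The state is a dict: "time": time; "q": joint angles; "qd": joint speeds; "joint_efforts": joint torques, N m; "ee_pos": TCP position; "tcp_rot": TCP orientation; "wrist_force": force on the tool from outside, world axes, zero at the start; "torque": the same for the moment, N m; "opening": finger opening in m; "grasp_force": force on a finger pad.
Only numpy, scipy, OpenCV 4.12 (cv2) and the standard library are available. Lean on these libraries where they do the work, as an engineer would, in place of code of your own. Each camera call takes 0.05 s, during which the arm holds its last target. There are 200 camera calls.

## Task

With a fingertip, push the little white cabinet's door fully shut. Then lock it: flick the teeth of the black star-shaped thumbwheel on its roof anticlockwise (seen from above), click by click, until the red tooth rests at the green pointer, without clicking past it. Only touch and push; leave the incense holder, torch, comb and clamp alone, and finish clear of everything.

Things in the scene. Friction and masses are not known exactly. Their poses are not given: they have to be found in the camera images.
- cabinet: white miniature cabinet fixed to the pine board (20 mm thick), 140 mm deep (x), 180 wide (y), 125 high. Origin: centre of its underside. Its -x is the front with the door, roughly towards the robot; +y its left seen from the robot. Flat roof at z = 125 mm (own frame); on it only the wheel and a 4 mm high green pointer.
- door (a joint): door angle, rad: 0 = fully shut, grows as the free edge swings out of the front; stop at 1.5. Stays where it is left (under 0.5 N at the free edge moves it). Closed, it runs from the hinge to the cabinet's -y, its outer face at x = -83 mm in the cabinet's frame.
- door_hinge (a point): top end of the door's upright hinge line, at (-77, 88, 122) mm in the cabinet's frame, in the middle of the door's thickness. Door: 12 mm thick, 176 mm wide, from 3 to 122 mm above the cabinet's underside.
- door_edge (a point): top of the door's free edge, middle of its thickness, 176 mm from the hinge line. A brass ball knob, 16 mm, stands out 20 mm from the outer face, 155 mm from the hinge line and 48 mm above the cabinet's underside.
- wheel (a joint): thumbwheel angle, rad: 0 = red tooth at the pointer; grows anticlockwise from above. Starts 2 to 4 clicks below 0. 8 clicks a turn, 0.785 rad each: a sprung ball draws it to the nearest multiple of 0.785, so a tooth pushed over half way to the next click snaps on by itself. About 4 to 6 N at a tooth turns it. Stops 0.45 click before the 4-clicks place and 1.6 clicks after 0.
- wheel_hub (a point): the wheel's vertical axis, at its top, on the middle of the cabinet's roof, 147 mm above the cabinet's underside. The wheel lies flat: hub 60 mm across and 8 radial teeth 45 degrees apart, 8 mm wide, ending 47 mm from the axis, 4 to 22 mm above the roof. At each click one tooth points to the cabinet's +x (the pointer) and one to its -x.
- red_tip (a point): top of the outer end of the red tooth, 47 mm from the wheel's axis
- pointer (a point): tip of the flat green pointer on the roof, 52 mm from the wheel's axis towards the cabinet's +x (far side)
- incense_holder: bystander: loose grey ceramic incense holder, 72 mm across, 32 mm high; origin under its centre
- torch: bystander: loose orange torch lying on the board, 110 mm long along its x, 34 mm thick; origin under its middle
- comb: bystander: loose blue plastic comb lying flat, 150 mm along its x, 32 mm wide, 6 mm thick; origin under its middle
- clamp: bystander: steel spring clamp with orange tips, fixed on the near edge of the pine board, 140 mm long (x), 24 mm wide, up to 60 mm high; origin on the table under the board's near edge

How it is judged (in metres and radians):
On the way, in this order (a step that is already met when the one before it is completed fails the run):
1. the door is pushed shut while the wheel is still short of the mark (value of joint door below 0.05 rad and value of joint wheel below -0.5 rad), for 0.2 s.
2. the wheel is clicked round until the red tooth rests at the pointer (value of joint wheel between -0.12 and 0.12 rad), for 0.2 s.
At the end, for the whole second after the job is handed in: the door within 0.05 rad of shut, and the wheel at rest with its red tooth within 0.12 rad of the pointer (all of step 2 and value of joint door below 0.05 rad and velocity of joint wheel between -0.1 and 0.1 rad/s); the robot touches nothing.
It fails at once if the wheel is clicked past the mark (more than 0.45 rad beyond the pointer) (value of joint wheel above 0.45 rad).
It fails at once if the incense holder is shifted more than 15 mm or lifted (distance of incense_holder from where it was at the start of the episode above 0.015 m).
It fails at once if the torch is shifted more than 15 mm or lifted (distance of torch from where it was at the start of the episode above 0.015 m).
It fails at once if the comb is shifted more than 15 mm or lifted (distance of comb from where it was at the start of the episode above 0.015 m).
It fails at once if the robot pushes hard on the clamp (over 5 N) (contact force between any of the fingers, the arm and clamp above 5 N).
It also fails if it takes over 51 s, if anything falls off the work surface, if the arm or the gripper's body presses on something with over 40 N, if the wrist force passes 120 N, or if a joint passes its speed limit or range.

## Working session

There is one attempt and no reset: what is moved stays moved. The work goes in short steps, Python scripts to look and compute and a tool call to move; the robot and the scene stay as the last step left them, time stands still between calls to the robot, and variables do not carry over. Pictures are saved under pics/ and viewed, at most 10 in all, crops included, and the job is handed in when it is done.

Besides the shell and the picture viewer there is one more tool, called after "Call:" as name(argument=value, ...) on one line, values as JSON. move_arm: Moves the arm, as the interface text tells. Its arguments: {"type":"object","properties":{"offset":{"type":"array","items":{"type":"array","items":{"type":"number"}}},"twist":{"type":"array","items":{"type":"array","items":{"type":"number"}}},"grip":{"type":"array","items":{"type":"number"}},"force":{"type":"number"}},"required":["offset","twist","grip"]}

```bash
mkdir -p pics; cat > h.py <<'E'
import numpy as np, cv2
from workcell import bot, viewer, finder
from scipy.spatial.transform import Rotation as R
def att(c):
    a=np.array(c["attitude"],float)
    if a.shape==(3,3): return a
    if a.size==4: raise Exception("quat "+str(a))
    return R.from_euler('xyz',a,degrees=True).as_matrix()
def ray(c,uv):
    f=c["color"].shape[0]/2/np.tan(np.radians(c["vfov"])/2)
    return np.array([(uv[0]-c["cx"])/f,(uv[1]-c["cy"])/f,1.0])
def pose(c,obs=None):
    if "position" in c: return att(c),np.array(c["position"])
    T=np.array(c["tool_from_camera"]);Rt=R.from_euler('xyz',obs["tcp_rot"],degrees=True).as_matrix()
    return Rt@T[:3,:3],Rt@T[:3,3]+np.array(obs["ee_pos"])
def at_z(c,uv,z,obs=None):
    Rc,p=pose(c,obs);d=Rc@ray(c,uv);return p+d*(z-p[2])/d[2]
def at_depth(c,uv,obs=None):
    Rc,p=pose(c,obs);u,v=int(round(uv[0])),int(round(uv[1]))
    return p+Rc@ray(c,uv)*c["depth"][v,u]
E
python3 - <<'E'
from h import *
np.set_printoptions(precision=4,suppress=True)
print(bot.get_obs())
H=dict(door_hinge=.142,door_edge=.142,wheel_hub=.167,red_tip=.167,pointer=.149,cabinet=.02,incense_holder=.02,torch=.02,comb=.02,clamp=0)
for n in("top","side"):
    c=viewer.camera(n);cv2.imwrite(f"pics/{n}0.png",c["color"][:,:,::-1])
    print(n,{k:c[k] for k in c if k not in("color","depth")})
    for t,z in H.items():
        r=finder.pinpoint(c,t)[:2]
        for q in r: print(t,round(q["p"],2),np.round(q["position"],1),at_z(c,q["position"],z),at_depth(c,q["position"]))
E
```

```text
{'time': 0.0, 'q': array([-76.2612,   5.0094,  10.0324,  95.0979,  -0.0001,  89.9991]), 'qd': array([-0.0117, -0.0611,  0.0465,  0.0255,  0.0836, -0.0277]), 'joint_efforts': array([  0.0004, -52.0392,  46.4805,   0.0163,   0.0001,   0.    ]), 'ee_pos': array([ 0.1306, -0.5341,  0.2526]), 'tcp_rot': array([-179.9252,    0.0001,   13.7396]), 'wrist_force': array([-0.2166,  0.7868, -0.5302]), 'torque': array([-0.0141,  0.0339, -0.0135]), 'grasp_force': 0.0, 'opening': 0.08563996259365331}
top {'vfov': 44.363013729801, 'cx': 271.586411243712, 'cy': 211.6342776809959, 'position': array([0.4738, 0.0846, 1.5308]), 'attitude': array([-175.5263,    0.5421,  -91.151 ]), 'shot': 1}
door_hinge 0.56 [298.7 242.2] [0.4987 0.0243 0.142 ] [0.4999 0.0215 0.0786]
door_edge 0.71 [351.4 280.5] [ 0.3937 -0.114   0.142 ] [ 0.3854 -0.1345 -0.0012]
wheel_hub 0.86 [325.1 203.1] [ 0.6005 -0.0472  0.167 ] [ 0.6007 -0.0474  0.1651]
red_tip 0.17 [128.4 265.1] [0.447  0.4764 0.167 ] [0.4441 0.5191 0.0182]
pointer 0.75 [326.6 183.2] [ 0.6561 -0.0545  0.149 ] [ 0.6569 -0.0551  0.1431]
cabinet 0.64 [321.8 209.3] [ 0
[... 767 characters left out ...]
25 -0.067   0.1652]
red_tip 0.94 [293.4 144.7] [ 0.5798 -0.1125  0.167 ] [ 0.585  -0.1338  0.151 ]
pointer 0.62 [264.1 158.9] [ 0.6494 -0.0402  0.149 ] [ 0.65   -0.0421  0.1474]
pointer 0.38 [277.7 195.6] [0.5635 0.1039 0.149 ] [0.583  0.0342 0.0842]
cabinet 0.86 [279.5 193.6] [ 0.5998 -0.0456  0.02  ] [0.5793 0.0287 0.0884]
cabinet 0.59 [284.3 155.5] [ 0.6405 -0.2385  0.02  ] [ 0.5902 -0.0498  0.169 ]
torch 0.54 [263.6 237.7] [0.5885 0.1505 0.02  ] [0.5815 0.1724 0.0443]
comb 0.59 [291.4 136.3] [ 0.648  -0.3548  0.02  ] [ 0.6432 -0.3356  0.034 ]
clamp 0.91 [276.8 372.8] [0.4335 0.529  0.    ] [0.4301 0.542  0.0241]
clamp 0.35 [281.8 153.9] [ 0.6581 -0.2698  0.    ] [ 0.5987 -0.0525  0.1709]
```

```bash
cd pics; python3 -c "
import cv2
a=cv2.imread('top0.png')[130:330,200:460];b=cv2.imread('side0.png')[100:300,170:430]
import numpy as np
cv2.imwrite('m0.png',np.vstack([cv2.resize(x,None,fx=1.5*1,fy=1.5,interpolation=2) for x in(a,b)]))
cv2.imwrite('m1.png',cv2.resize(a,None,fx=3,fy=3,interpolation=2));cv2.imwrite('m2.png',cv2.resize(b,None,fx=3,fy=3,interpolation=2))"
```

```text
(no output)
```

View pics/m1.png

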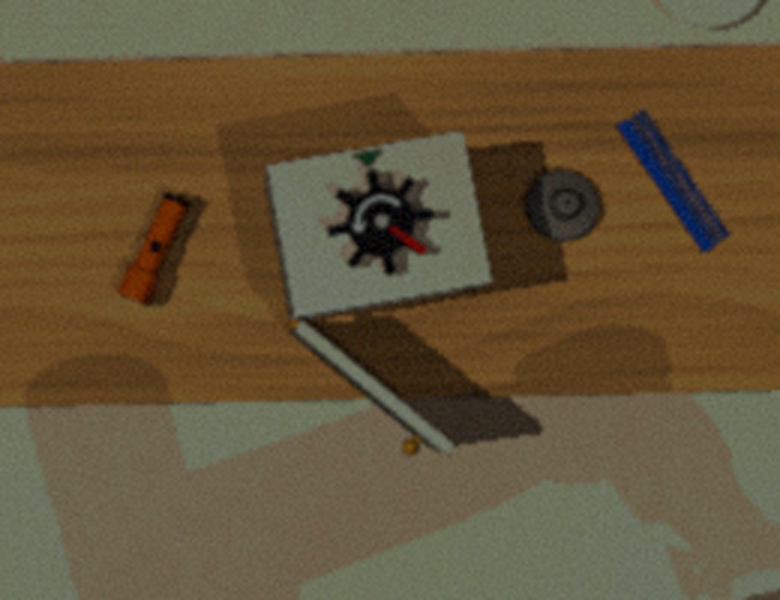

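View pics/m2.png

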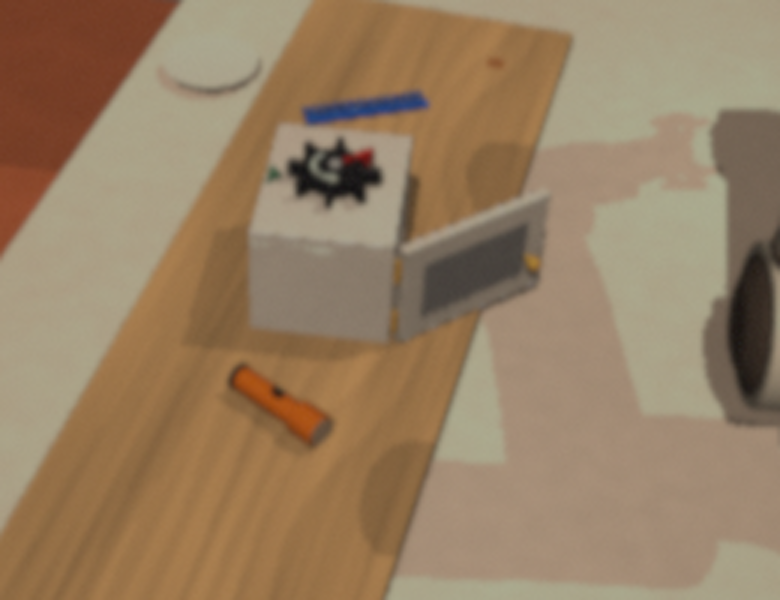

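The pictures show the door about 50° open, with its free edge at about crop (450,447) in the top view. The red tooth points to the lower right at (425,252) and the pointer sits at (368,155), so the wheel needs 3 clicks. Next I fix the cabinet pose from the roof corners.

```bash
cat >> h.py <<'E'
def fit_cab(pts):  # list of (cab xy, world xy, weight)
    a=np.array([p[0] for p in pts],complex if 0 else float);b=np.array([p[1] for p in pts])
    za=a[:,0]+1j*a[:,1];zb=b[:,0]+1j*b[:,1]
    k=np.sum((zb-zb.mean())*np.conj(za-za.mean()));ph=np.angle(k)
    t=zb.mean()-np.exp(1j*ph)*za.mean();res=zb-(np.exp(1j*ph)*za+t)
    return np.array([t.real,t.imag]),ph,res
E
python3 - <<'E'
from h import *
np.set_printoptions(precision=4,suppress=True)
c=viewer.camera("top");pts=[]
for (u,v),m in zip([(267,165),(463,132),(491,282),(293,317)],[(.07,.09),(.07,-.09),(-.07,-.09),(-.07,.09)]):
    w=at_z(c,(200+u/3,130+v/3),.145);print(w);pts.append((m,w[:2]))
t,ph,res=fit_cab(pts);print(t,np.degrees(ph),np.abs(res),res)
# depth mask of roof
f=c["color"].shape[0]/2/np.tan(np.radians(c["vfov"])/2);Rc,p=pose(c)
V,U=np.mgrid[:420,:560];d=c["depth"];P=p+(np.stack([(U-c["cx"])/f*d,(V-c["cy"])/f*d,d],-1))@Rc.T
m=(abs(P[...,2]-.145)<.006)&(d>0)&(np.hypot(P[...,0]-.6,P[...,1]+.05)<.13)
print(m.sum(),np.median(P[m][:,2]))
hull=cv2.convexHull(P[m][:,:2].astype(np.float32));print(cv2.minAreaRect(hull))
E1=at_z(c,(351.4,280.5),.142)[:2]
Rz=np.array([[np.cos(ph),-np.sin(ph)],[np.sin(ph),np.cos(ph)]])
h=t+Rz@[-.077,.088];e=Rz.T@(E1-h);print("hinge",h,"edge cab",e,np.hypot(*e),"angle",np.degrees(np.arctan2(-e[0],-e[1])))
r=at_z(c,(200+425/3,130+252/3),.167)[:2];q=Rz.T@(r-t);print("red",q,np.degrees(np.arctan2(q[1],q[0])))
E
```

```text
[0.6539 0.0469 0.145 ]
[ 0.6801 -0.1307  0.145 ]
[ 0.544  -0.1514  0.145 ]
[0.5163 0.0268 0.145 ]
[ 0.5986 -0.0521] 8.570404660473326 [0.0006 0.0011 0.0012 0.0004] [-0.0005-0.0004j -0.0011-0.0001j  0.0012+0.0002j  0.0003+0.0003j]
2789 0.14420001438367613
((0.5750372409820557, -0.054601073265075684), (0.19084808230400085, 0.181578129529953), 8.984010696411133)
hinge [0.5093 0.0235] edge cab [-0.1348 -0.1187] 0.17960345886784704 angle 48.636414181321534
red [-0.0333 -0.0336] -134.76523157106516
```

Call:
move_arm(offset=[[0,0,0],[2.5,-3.5,0],[2.5,-3.5,0],[2.5,-3.5,0],[2.5,-3.5,0]], twist=[[0,0,0.09],[0,0,0],[0,0,0],[0,0,0],[0,0,0]], grip=[0,0,0,0,0])

```text
time: 1.65
ee_pos: [0.2089, -0.3795, 0.2532]
tcp_rot: [180.0, -0.0, 8.5]
wrist_force: [1.7, 0.1, 1.5]
opening: 0.0126
grasp_force: 0.0
```

Call:
move_arm(offset=[[2.5,-3.5,0],[2.5,-3.5,0],[2.5,-3.5,0],[2.5,-3.5,0],[0,0,0]], twist=[[0,0,0],[0,0,0],[0,0,0],[0,0,0],[0,0,0]], grip=[0,0,0,0,0])

```text
time: 2.15
ee_pos: [0.2881, -0.2241, 0.2538]
tcp_rot: [180.0, -0.1, 8.9]
wrist_force: [-0.1, -0.5, 1.1]
opening: -0.0
grasp_force: 0.0
```

```bash
python3 - <<'E'
from h import *
np.set_printoptions(precision=4,suppress=True)
o=bot.get_obs();print(o["ee_pos"],o["tcp_rot"])
T=R.from_euler('xyz',o["tcp_rot"],degrees=True).as_matrix()
ims=[]
V,U=np.mgrid[:420,:560]
for n in("side","wrist"):
    c=viewer.camera(n);f=210/np.tan(np.radians(c["vfov"])/2);Rc,p=pose(c,o);d=c["depth"]
    P=p+(np.stack([(U-c["cx"])/f*d,(V-c["cy"])/f*d,d],-1))@Rc.T
    L=(P-o["ee_pos"])@T
    for lo in range(-40,45,5):
        m=(d>0)&(abs(L[...,0])<.05)&(abs(L[...,1])<.06)&(L[...,2]*1000>=lo)&(L[...,2]*1000<lo+5)
        if m.sum()>3: print(n,lo,m.sum(),np.percentile(L[m],[5,95],axis=0)[:,:2].ravel())
    ims.append(c["color"][:,:,::-1])
ims[0]=cv2.resize(ims[0],None,fx=1,fy=1)
cv2.imwrite("pics/t1.png",cv2.resize(np.hstack(ims),(800,300)))
E
```

```text
[ 0.2881 -0.2241  0.2538] [179.9951  -0.0793   8.9141]
side -40 7 [-0.0098 -0.0377  0.0137 -0.0093]
side -35 12 [-0.0075 -0.0356  0.0132 -0.0271]
side -30 10 [-0.0067 -0.0297  0.0144 -0.0002]
side -15 11 [-0.0059 -0.013   0.0102 -0.0037]
side -10 12 [-0.0083 -0.0172  0.0106 -0.0026]
side -5 13 [-0.008  -0.016   0.0125  0.0018]
side 0 11 [-0.0041 -0.017   0.0119 -0.0006]
side 5 8 [-0.0055 -0.0142  0.01   -0.0017]
side 10 14 [-0.0076 -0.0106  0.0127  0.0051]
side 15 5 [-0.0076 -0.0053  0.0114 -0.0013]
wrist -40 2615 [-0.008  -0.0373  0.0124  0.0374]
wrist -35 3693 [-0.0078 -0.0336  0.0124  0.0336]
wrist -30 1759 [-0.0075 -0.0302  0.0134  0.0302]
wrist -25 1051 [-0.0046 -0.0212  0.0136  0.0214]
wrist -20 513 [-0.0087 -0.0109  0.0121  0.0112]
wrist -15 351 [-0.0084 -0.0051  0.0113  0.0056]
wrist -10 299 [ 0.0066 -0.0123  0.0114  0.0125]
wrist -5 337 [ 0.0065 -0.0123  0.0113  0.0123]
wrist 0 302 [ 0.0066 -0.0121  0.0113  0.0123]
wrist 5 294 [ 0.0066 -0.0123  0.0113  0.0125]
wrist 10 219 [ 0.0066 -0.0114  0.0113  0.0116]
wrist 15 78 [ 0.0068 -0.0073  0.0113  0.0095]
```

View pics/t1.png

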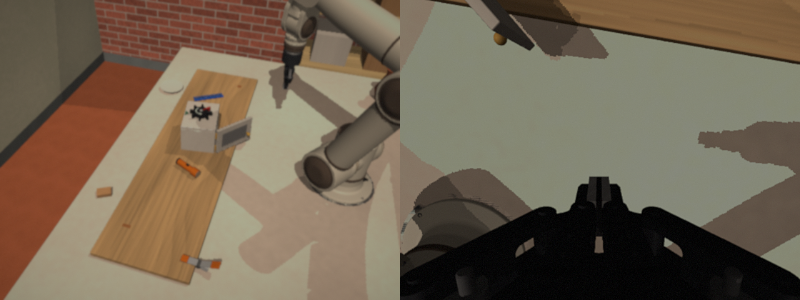

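The shut fingertip measures about 22 × 25 mm and ends about 20 mm ahead of the TCP. The door and cabinet are as they were. I'm moving in front of the door.

Call:
move_arm(offset=[[2.6,-3.3,0],[2.6,-3.3,0],[2.6,-3.3,2],[2.6,-3.3,3],[0,0,4]], twist=[[0,0,0],[0,0,0],[0,0,0],[0,0,0],[0,0,0]], grip=[0,0,0,0,0])

```text
time: 2.75
ee_pos: [0.3713, -0.0808, 0.1642]
tcp_rot: [180.0, -0.2, 8.8]
wrist_force: [0.4, -0.9, 0.3]
opening: -0.0
grasp_force: 0.0
```

Call:
move_arm(offset=[[0,0,3.7],[0,0,0]], twist=[[0,0,0],[0,0,0]], grip=[0,0])

```text
time: 2.95
ee_pos: [0.3667, -0.0829, 0.1229]
tcp_rot: [-179.9, 0.4, 8.5]
wrist_force: [-0.8, 0.4, 0.5]
opening: -0.0001
grasp_force: 0.0
```

Call:
move_arm(offset=[[2,0,0],[2,0,0],[2,0,0],[2,0,0],[2,0,0]], twist=[[0,0,0],[0,0,0],[0,0,0],[0,0,0],[0,0,0]], grip=[0,0,0,0,0])

```text
time: 3.45
ee_pos: [0.4694, -0.0693, 0.1294]
tcp_rot: [180.0, -0.1, 8.4]
wrist_force: [-0.3, -0.5, 1.1]
opening: 0.0
grasp_force: 0.4
```

Call:
move_arm(offset=[[1.2,0,0],[1,0,0],[0.7,0,0],[0.6,0,0],[0.4,0,0]], twist=[[0,0,0],[0,0,0],[0,0,0],[0,0,0],[0,0,0]], grip=[0,0,0,0,0])

```text
time: 3.95
ee_pos: [0.5066, -0.0621, 0.1274]
tcp_rot: [180.0, 0.0, 8.6]
wrist_force: [-15.7, -4.1, 4.6]
opening: -0.0003
grasp_force: 8.3
```

Call:
move_arm(offset=[[0,0,0],[0,0,0],[-0.7,0,0],[-2,0,0],[0,0,-5]], twist=[[0,0,0],[0,0,0],[0,0,0],[0,0,0],[0,0,0]], grip=[0,0,0,0,0])

```text
time: 4.45
ee_pos: [0.4721, -0.0652, 0.1681]
tcp_rot: [-179.7, 1.0, 8.6]
wrist_force: [1.6, 0.5, -0.4]
opening: 0.0002
grasp_force: 0.0
```

Call:
move_arm(offset=[[0,0,-5],[3,1.9,0],[3,1.9,0],[3,1.9,0],[0,0,0]], twist=[[0,0,0],[0,0,0],[0,0,0],[0,0,0],[0,0,0]], grip=[0,0,0,0,0])

```text
time: 4.95
ee_pos: [0.5794, -0.1102, 0.2251]
tcp_rot: [-180.0, 0.1, 8.5]
wrist_force: [-0.4, 0.1, -0.2]
opening: 0.0003
grasp_force: 0.0
```

```bash
cat > look.py <<'E'
import sys
from h import *
np.set_printoptions(precision=4,suppress=True)
o=bot.get_obs();ph=np.radians(8.6);Rz=np.array([[np.cos(ph),-np.sin(ph)],[np.sin(ph),np.cos(ph)]]);t=np.array([.5995,-.051])
print("cab TCP",Rz.T@(o["ee_pos"][:2]-t)*1000,o["ee_pos"][2],o["tcp_rot"],o["wrist_force"],o["time"])
for n in ("top","side","wrist"):
    c=viewer.camera(n);cv2.imwrite(f"pics/{sys.argv[1]}_{n}.png",c["color"][:,:,::-1])
    for k,z in dict(red_tip=.167,wheel_hub=.167,pointer=.149,door_edge=.142).items():
        for r in finder.pinpoint(c,k)[:1]:
            w=Rz.T@(at_z(c,r["position"],z,o)[:2]-t)*1000;print(n,k,round(r["p"],2),np.round(r["position"]),np.round(w,1),round(np.degrees(np.arctan2(w[1],w[0]))))
E
python3 look.py a
```

```text
cab TCP [-28.709 -55.496] 0.22508971236894468 [-179.9674    0.0887    8.5346] [-0.3673  0.1395 -0.2387] 4.95
top red_tip 0.79 [341. 214.] [-33.4 -31.8] -136
top wheel_hub 0.75 [326. 202.] [ 2.9 -0.2] -3
top pointer 0.71 [325. 182.] [58.6 -7.9] -8
side red_tip 0.89 [292. 145.] [-25.3 -56.3] -114
side wheel_hub 0.72 [280. 153.] [ 3.9 -9.7] -68
side pointer 0.65 [263. 158.] [55.   0.5] 1
side door_edge 0.79 [309. 149.] [-76.1 -80.3] -133
wrist red_tip 0.88 [248. 241.] [-30.9 -37.1] -130
wrist wheel_hub 0.58 [190. 189.] [ 2.3 -3.5] -57
wrist pointer 0.56 [191.  95.] [55.7 -3.6] -4
wrist door_edge 0.94 [327. 285.] [-75. -91.] -129
```

View pics/a_wrist.png

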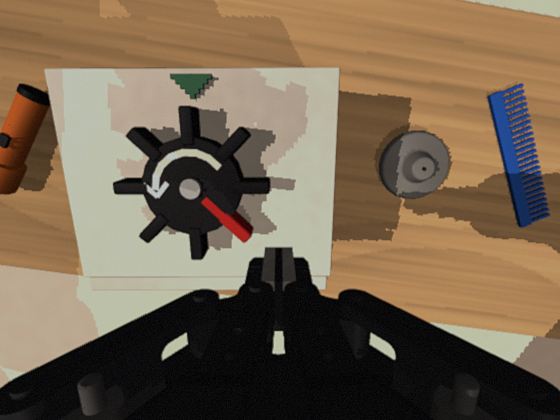

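The picture shows the door shut, the red tooth tip at (245,238), the hub at (190,189) and the pointer at (191,85). Still 3 clicks to go.

Call:
move_arm(offset=[[0.8,0.3,0],[0,0,2.5],[0,0,2],[0,0,0]], twist=[[0,0,0],[0,0,0],[0,0,0],[0,0,0]], grip=[0,0,0,0])

```text
time: 6.1
ee_pos: [0.585, -0.1106, 0.1791]
tcp_rot: [-179.9, 0.2, 8.6]
wrist_force: [-0.2, 0.5, 0.6]
opening: 0.0
grasp_force: 0.0
```

```bash
python3 look.py b
```

```text
cab TCP [-23.2095 -56.7425] 0.17914841824151154 [-179.9151    0.2493    8.5781] [-0.2275  0.5255  0.6136] 6.1
top red_tip 0.66 [341. 214.] [-34.2 -33. ] -136
top wheel_hub 0.82 [326. 202.] [4.9 0.6] 7
top pointer 0.71 [322. 183.] [58.9  0. ] 0
side red_tip 0.88 [291. 146.] [-23.5 -51.3] -115
side wheel_hub 0.95 [283. 154.] [-4.9 -6.8] -126
side pointer 0.65 [265. 158.] [48.1 -3.2] -4
side door_edge 0.69 [308. 149.] [-73.2 -75.6] -134
wrist red_tip 0.94 [233. 289.] [-31.7 -35.1] -132
wrist wheel_hub 0.92 [154. 225.] [ 0.6 -0.5] -38
wrist pointer 0.91 [158. 106.] [52.1 -1.4] -2
```

Call:
move_arm(offset=[[0,-0.4,0.4],[0.6,0,0],[0.6,0,0],[0.6,0,0],[0.4,0,0]], twist=[[0,0,0],[0,0,0],[0,0,0],[0,0,0],[0,0,0]], grip=[0,0,0,0,0])

```text
time: 7.35
ee_pos: [0.6074, -0.1032, 0.178]
tcp_rot: [-180.0, 0.0, 8.6]
wrist_force: [-2.5, 0.8, 0.5]
opening: -0.0004
grasp_force: 1.0
```

```bash
python3 look.py c | grep -v -e hub -e edge
```

```text
cab TCP [  0.0539 -52.7533] 0.17797323720587846 [-179.9808    0.0174    8.5981] [-2.4901  0.7996  0.5491] 7.35
top red_tip 0.9 [346. 209.] [-22.6 -47. ] -116
top pointer 0.68 [322. 182.] [60.  -1.5] -1
side red_tip 0.91 [290. 142.] [-17.4 -72.6] -103
side pointer 0.79 [263. 158.] [54.9 -2.5] -3
wrist pointer 0.8 [168. 154.] [54.  -0.2] 0
```

Call:
move_arm(offset=[[0.3,0,0],[0.3,0,0],[0.1,0,0]], twist=[[0,0,0],[0,0,0],[0,0,0]], grip=[0,0,0])

```text
time: 8.4
ee_pos: [0.6142, -0.1023, 0.1781]
tcp_rot: [-180.0, -0.0, 8.6]
wrist_force: [-0.6, 0.3, -0.3]
opening: 0.0001
grasp_force: 0.0
```

```bash
python3 look.py d | grep -v -e hub -e edge
```

```text
cab TCP [  6.8387 -52.9236] 0.17812055604863422 [-179.9991   -0.0052    8.5865] [-0.5531  0.3092 -0.3283] 8.4
top red_tip 0.67 [343. 210.] [-25. -39.] -123
top pointer 0.65 [324. 183.] [58.3 -5.1] -5
side red_tip 0.62 [288. 144.] [-12.8 -58.2] -102
side pointer 0.88 [264. 158.] [51.7 -3. ] -3
wrist pointer 0.85 [171. 169.] [53.4 -0.9] -1
```

View pics/d_wrist.png

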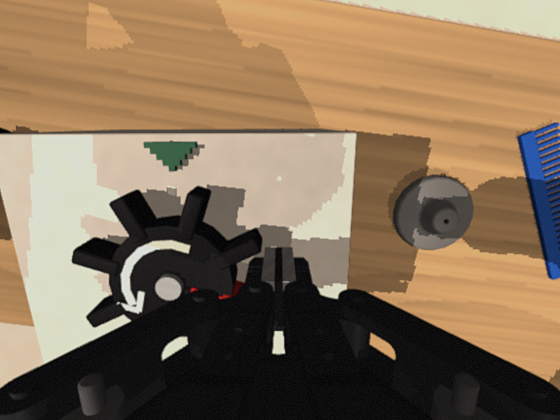

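The wheel is about halfway through the click: teeth at (200,200) and (122,200) lie either side of the pointer direction. I'm pushing a little further.

Call:
move_arm(offset=[[0.2,-0.1,0],[0.2,-0.1,0],[0.1,0,0]], twist=[[0,0,0],[0,0,0],[0,0,0]], grip=[0,0,0])

```text
time: 9.45
ee_pos: [0.619, -0.0994, 0.1783]
tcp_rot: [-180.0, -0.0, 8.6]
wrist_force: [1.3, 1.8, -0.7]
opening: 0.0002
grasp_force: 1.0
```

```bash
cat > ang.py <<'E'
# wheel phase (mod 45 deg) from wrist camera: dark pixels on plane z=.167, ring 36..44 mm
from h import *
def phase():
    o=bot.get_obs();ph=np.radians(8.6);Rz=np.array([[np.cos(ph),-np.sin(ph)],[np.sin(ph),np.cos(ph)]]);t=np.array([.5995,-.051])
    print("cab TCP",np.round(Rz.T@(o["ee_pos"][:2]-t)*1000,1),np.round(o["ee_pos"][2],4),np.round(o["wrist_force"],1),o["time"])
    c=viewer.camera("wrist");Rc,p=pose(c,o);f=210/np.tan(np.radians(c["vfov"])/2)
    a=np.radians(np.arange(-60,200));hub=t+Rz@[.0006,-.0005];v=[];red=[]
    for x in a:
        s=[]
        for r in (.037,.039,.041,.043,.045):
            w=np.r_[hub+Rz@[r*np.cos(x),r*np.sin(x)],.167];q=Rc.T@(w-p);u=(q[:2]/q[2]*f+[c["cx"],c["cy"]]).round().astype(int)
            if 0<=u[0]<560 and 0<=u[1]<420: s.append(c["color"][u[1],u[0]])
        s=np.mean(s,0) if s else np.array([200,200,200]);v.append(s.max()<75);red.append(s[0]>90 and s[1]<60)
    d=np.degrees(a)
    def runs(m):
        out=[];i=0
        while i<len(m):
            if m[i]:
                j=i
                while j<len(m) and m[j]: j+=1
                out.append((round(d[i:j].mean()),j-i));i=j
            i+=1
        return out
    print("dark teeth (centre,width)",runs(v),"red",runs(red))
if __name__=="__main__": phase()
E
python3 ang.py; python3 look.py e | grep red
```

```text
cab TCP [ 12.  -50.7] 0.1783 [ 1.3  1.8 -0.7] 9.45
dark teeth (centre,width) [(-48, 14), (-9, 17), (33, 23), (84, 12), (160, 78)] red []
top red_tip 0.8 [344. 202.] [ -4.4 -45.2] -96
side red_tip 0.86 [284. 143.] [  2.  -61.9] -88
```

Call:
move_arm(offset=[[0,1.2,0],[0,1.2,0],[-1.8,0,0],[-1.8,0,0],[0,0,0]], twist=[[0,0,0],[0,0,0],[0,0,0],[0,0,0],[0,0,0]], grip=[0,0,0,0,0])

```text
time: 10.75
ee_pos: [0.5847, -0.1301, 0.1785]
tcp_rot: [180.0, 0.1, 8.5]
wrist_force: [0.4, -0.8, 0.4]
opening: -0.0003
grasp_force: 0.0
```

```bash
python3 ang.py; python3 look.py f | grep red
```

```text
cab TCP [-26.4 -76. ] 0.1785 [ 0.4 -0.8  0.4] 10.75
dark teeth (centre,width) [(-48, 13), (-8, 22), (42, 14), (90, 10), (137, 11), (184, 14)] red []
top red_tip 0.78 [342. 202.] [ -3.  -40.4] -94
wrist red_tip 0.67 [219. 224.] [ -1.  -49.3] -91
```

First click is done; the red tooth is at -90°. Second click.

Call:
move_arm(offset=[[0.3,-1.2,0],[0,-1.2,0],[0.8,0,0],[0.8,0,0],[0.6,0,0]], twist=[[0,0,0],[0,0,0],[0,0,0],[0,0,0],[0,0,0]], grip=[0,0,0,0,0])

```text
time: 12.05
ee_pos: [0.6081, -0.1009, 0.1781]
tcp_rot: [-180.0, 0.0, 8.6]
wrist_force: [-2.3, 0.4, 0.4]
opening: -0.0001
grasp_force: 0.9
```

Call:
move_arm(offset=[[0.4,0,0],[0.4,0,0],[0.3,0,0],[0.2,0,0],[0,0,0]], twist=[[0,0,0],[0,0,0],[0,0,0],[0,0,0],[0,0,0]], grip=[0,0,0,0,0])

```text
time: 12.55
ee_pos: [0.6212, -0.0994, 0.1782]
tcp_rot: [180.0, -0.1, 8.6]
wrist_force: [5.7, 1.0, -0.5]
opening: -0.0004
grasp_force: 2.8
```

```bash
python3 ang.py; python3 look.py g | grep red
```

```text
cab TCP [ 14.3 -51.1] 0.1782 [ 5.7  1.  -0.5] 12.55
dark teeth (centre,width) [(-6, 18), (36, 23), (88, 11), (159, 81)] red [(-46, 14)]
top red_tip 0.83 [337. 190.] [ 31.8 -33.7] -47
side red_tip 0.59 [271. 146.] [ 38.  -42.1] -48
wrist red_tip 0.57 [244. 238.] [ 32.3 -35.3] -48
```

Second click taken; red is at about -47°. Retreating before the third.

Call:
move_arm(offset=[[0,1.2,0],[0,1.2,0],[-1.9,0,0],[-1.9,0,0],[0,0,0]], twist=[[0,0,0],[0,0,0],[0,0,0],[0,0,0],[0,0,0]], grip=[0,0,0,0,0])

```text
time: 13.85
ee_pos: [0.5848, -0.13, 0.1787]
tcp_rot: [180.0, 0.0, 8.5]
wrist_force: [0.3, -0.1, 0.7]
opening: -0.0001
grasp_force: 0.0
```

```bash
python3 ang.py; python3 look.py i | grep red
```

```text
cab TCP [-26.4 -75.9] 0.1787 [ 0.3 -0.1  0.7] 13.85
dark teeth (centre,width) [(-53, 3), (-8, 22), (42, 14), (90, 10), (137, 9), (184, 13)] red [(-46, 10)]
top red_tip 0.56 [336. 188.] [ 37.1 -33.1] -42
side red_tip 0.7 [272. 142.] [ 36.2 -60.1] -59
wrist red_tip 0.77 [181. 151.] [ 31.7 -34.9] -48
```

Red rests at -45° and the start pose is the same as before. Third and last click.

Call:
move_arm(offset=[[0.3,-1.2,0],[0,-1.2,0],[0.8,0,0],[0.8,0,0],[0.6,0,0]], twist=[[0,0,0],[0,0,0],[0,0,0],[0,0,0],[0,0,0]], grip=[0,0,0,0,0])

```text
time: 15.15
ee_pos: [0.608, -0.1008, 0.1781]
tcp_rot: [-180.0, 0.0, 8.6]
wrist_force: [-4.2, 0.1, 0.3]
opening: 0.0002
grasp_force: 0.9
```

Call:
move_arm(offset=[[0.4,0,0],[0.4,0,0],[0.3,0,0],[0,0,0]], twist=[[0,0,0],[0,0,0],[0,0,0],[0,0,0]], grip=[0,0,0,0])

```text
time: 15.55
ee_pos: [0.6195, -0.0996, 0.1783]
tcp_rot: [180.0, -0.1, 8.6]
wrist_force: [4.5, 0.2, -1.2]
opening: 0.0001
grasp_force: 2.6
```

```bash
python3 ang.py; python3 look.py j | grep red
```

```text
cab TCP [ 12.5 -51.1] 0.1783 [ 4.5  0.2 -1.2] 15.55
dark teeth (centre,width) [(-47, 15), (-13, 7), (34, 23), (86, 12), (160, 79)] red [(-5, 9)]
top red_tip 0.95 [322. 188.] [42.5  3.2] 4
side red_tip 0.58 [264. 147.] [ 55.8 -32.9] -31
wrist red_tip 0.75 [173. 197.] [49.2 -5. ] -6
```

Past halfway and held back by the finger. I withdraw outward, then up and away.

Call:
move_arm(offset=[[0,1.2,0],[0,1.2,0],[0,0,-3],[-2,0,-4],[-3,0,-3]], twist=[[0,0,0],[0,0,0],[0,0,0],[0,0,0],[0,0,0]], grip=[0,0,0,0,0])

```text
time: 16.85
ee_pos: [0.5723, -0.1318, 0.2793]
tcp_rot: [-180.0, 0.0, 8.6]
wrist_force: [0.7, -0.9, 1.1]
opening: 0.0003
grasp_force: 0.0
```

Call:
move_arm(offset=[[-3,0,0],[-3,0,0],[0,0,0],[0,0,0],[0,0,0]], twist=[[0,0,0],[0,0,0],[0,0,0],[0,0,0],[0,0,0]], grip=[0,0,0,0,0])

```text
time: 17.35
ee_pos: [0.5136, -0.1402, 0.278]
tcp_rot: [-180.0, 0.0, 8.6]
wrist_force: [-0.3, -0.2, 0.1]
opening: -0.0002
grasp_force: 0.0
```

```bash
python3 ang.py; python3 look.py k
```

```text
cab TCP [-98.3 -75.3] 0.278 [-0.3 -0.2  0.1] 17.35
dark teeth (centre,width) [(-50, 18), (-8, 6), (44, 10), (92, 11), (140, 15), (185, 17)] red [(-1, 9)]
cab TCP [-98.1224 -75.2124] 0.2778504622641334 [-179.9859    0.0335    8.5765] [ 0.2237 -0.2113  0.4041] 17.4
top red_tip 0.55 [325. 189.] [39.6 -4.1] -6
top wheel_hub 0.65 [327. 198.] [13.2 -4.5] -19
top pointer 0.73 [324. 180.] [64.8 -5.7] -5
top door_edge 0.56 [363. 229.] [-82.9 -86.4] -134
side red_tip 0.58 [264. 149.] [ 53.9 -19.5] -20
side wheel_hub 0.62 [282. 154.] [ 0.7 -8.3] -85
side pointer 0.71 [264. 158.] [52.9 -3.3] -4
side door_edge 0.79 [312. 148.] [-84.9 -86. ] -135
wrist wheel_hub 0.89 [168.  80.] [-1.   1.3] 128
wrist pointer 0.9 [175.   0.] [53.3 -2.6] -3
wrist door_edge 0.79 [297. 179.] [-74.8 -91.3] -129
```

View pics/k_wrist.png

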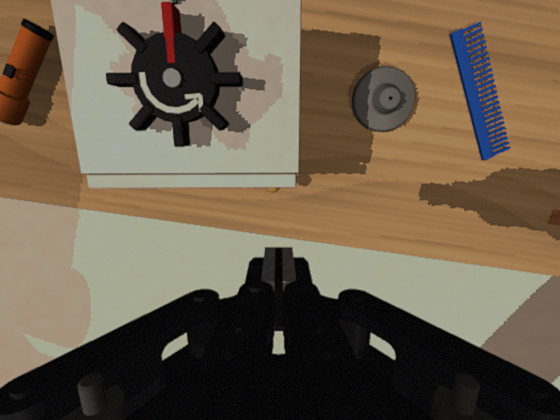

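The red tooth at (170,20) points at the green pointer at the top edge of the picture. The door is flush along (85–297,180), and the gripper is clear of everything.

```bash
python3 -c "
from workcell import bot
print(bot.job_done())"
```

```text
the job is handed in; nothing more can be done
None
```

The door is pushed shut, the wheel is clicked three times so the red tooth rests at the pointer, the arm is clear of everything, and the job is handed in; no verdict was returned.

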